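# Put the hob matches away in the child-safe box

## Task

The hob matches have been left out on the chopping board: lay them flat in the white child-safe box, without dropping them in, and shut its lid until it clicks and stays shut. The lid opens only by a hidden catch: with closed fingertips, leaning the tool, feel along the black finger channel under the lid's front edge until they drop into a recess, and press the catch at the bottom of it so that the lid springs up. Leave everything else standing where it is.

Things in the scene. Friction and masses are not known exactly. Their poses are not given: they have to be found in the camera images.
- match_safe: The child-safe box: low white box on rubber feet, pale wooden lid, fixed; 190 mm deep (x), 230 wide (y), 88 high. Origin on the worktop under its middle; z up, +x from its front (robot's side) to its hinged rear, +y to its left seen from the robot. Under the lid's front edge a black finger channel runs along y over the whole width, 218 mm long; see channel_left.
- channel_left (a point): +y end of the middle line of the channel's floor (x -0.0657, y 0.109, z 0.0442 of the box). The channel is a slot 36 mm wide that goes in slanting, down and away from the front along (0.574, 0, -0.819) of the box, 35 deg from vertical; its hard flat floor is square to that. Its walls rise 12 mm (front) and 35 mm (lid side, overhanging), so the tool must lean 35 deg to get in.
- channel_right (a point): -y end of that middle line. Somewhere between, black in black, the floor has a recess: 46 mm long, as wide as the channel, 10 mm deep along the slant, ends square; its middle is anywhere within 28 mm of the channel's middle (box y -0.028 to 0.028), different each time. Its bottom is the catch plate. Elsewhere the floor has steps of 0.3 mm at most. Closed fingers (about 29x22 mm) fit in.
- catch (a joint): How far the catch plate at the bottom of the recess is pressed in, along the channel's slant: 0 at rest, 0.008 m at most. 3 N start it, 7 N press it fully in; at about 0.005 m it frees the lid. It springs back when let go.
- safe_lid (a joint): Opening of the lid, rad: 0 shut, 1.6 upright; held by the hook of the catch it reads under 0.01. Once freed it springs up in about 1 s (at most brushing a tool that leans in the channel) and stays up by its spring. A push of about 4 N near its front edge, from behind, swings it down; the last 0.1 rad takes about 8 N there, until the hook snaps over.
- lid_hinge (a point): Middle of the lid's hinge line, which runs along y at x 0.088, z 0.076 of the box. The lid is a board 12 mm thick and 234 mm wide that reaches 0.159 m from the hinge; its underside lies at hinge height when shut, its top at z 0.088.
- lid_front (a point): A point on the lid's outer face, on its middle line, 135 mm from the hinge line (24 mm behind the front edge): a good place to press it shut. It moves with the lid.
- inside (a point): Middle of the inside floor of the box (z 0.016). The free inside goes from x -0.015 to 0.083 and y -0.109 to 0.109 of the box; rim at z 0.076; nothing above it while the lid is up.
- matchbox: yellow box of hob matches, 35 mm (x) by 52 mm (y), 15 mm high, 20 to 40 g, lying flat. Origin: middle of its underside; z up. Grasp it across its 35 mm width.
- board: wooden chopping board on the left worktop, 210x300 mm, 22 mm thick, fixed; origin under its middle. The matchbox lies on its end nearest the sink.
- mug: spotted white mug, 82 mm wide, 91 mm high, on the left worktop; to be left alone. Origin: middle of its underside
- garlic: garlic bulb, 55 mm, on the chopping board; to be left alone. Origin: middle of its underside
- spice_jar: spice jar with a red cap, 45 mm wide, 106 mm high, behind and to the right of the child-safe box; to be left alone. Origin: middle of its underside
- salt: glass salt shaker with a grey cap, 44 mm wide, 90 mm high, there too; to be left alone. Origin: middle of its underside
Mind the look-alikes: they are no part of the job. There is more than one size of the matchbox; the job needs the smaller.

How it is judged (in metres and radians):
On the way, in this order (a step that is already met when the one before it is completed fails the run):
1. the catch at the bottom of the recess is pressed in (by 3 mm or more) (value of joint catch above 0.003 m).
2. the lid has sprung up (value of joint safe_lid above 1.3 rad), for 0.1 s.
3. the matchbox lies flat inside the box under the open lid, let go (x of matchbox in the frame of match_safe between -0.01 and 0.08 m and y of matchbox in the frame of match_safe between -0.105 and 0.105 m and z of matchbox in the frame of match_safe below 0.03 m and angle between matchbox's own z axis and vertical below 0.15 rad and value of joint safe_lid above 0.8 rad and contact force between the fingers and matchbox below 0.1 N), for 0.2 s.
At the end, for the whole second after the job is handed in: The lid is shut and held by its catch (under 0.02 rad, catch sprung back to under 2 mm), and the matchbox lies at rest inside the box, flat to within 0.15 rad (value of joint safe_lid below 0.02 rad and value of joint catch below 0.002 m and x of matchbox in the frame of match_safe between -0.01 and 0.08 m and y of matchbox in the frame of match_safe between -0.105 and 0.105 m and z of matchbox in the frame of match_safe below 0.03 m and angle between matchbox's own z axis and vertical below 0.15 rad and linear speed of matchbox below 0.02 m/s); the robot touches nothing.
It fails at once if one of the things round the work (mug, garlic, spice jar, salt shaker) is moved by more than 3 cm (distance of any of mug, garlic, spice_jar, salt from where it was at the start of the episode above 0.03 m).
It fails at once if the matchbox is thrown or dropped from more than about 4 cm (moves at over 0.9 m/s while the fingers do not hold it) (contact force between the fingers and matchbox below 0.1 N and linear speed of matchbox above 0.9 m/s).
It also fails if it takes over 69 s, if anything falls off the work surface, if the arm or the gripper's body presses on something with over 40 N, if the wrist force passes 120 N, or if a joint passes its speed limit or range.

## Robot

A 6-joint arm with a two-finger parallel gripper is mounted at the origin on a cart in front of the work surface, level with it; the furniture and walls round the work are solid. World frame = base frame: x ahead of the robot, y to its left, z up, the work surface at z = 0. Lengths are in m, angles in degrees, forces in N, time in s.
With the tool pointing down it reaches from about 0.4 to 0.925 m from the base axis. Payload 12.5 kg.
Tool frame: the origin (TCP) lies at the very end of the fingers, on their centre line; the grasp point (between the pads) lies 19 mm behind it (env.hold_point_z is the distance from the TCP to the grasp point, in m); z points along the fingers, y is the line along which they close (so a half turn about z gives the same grasp; the last joint's range is limited). The gripper opens to 95 mm and grips with 3 to 60 N. Pads are 20 mm wide; open, the fingers measure 119 mm over their backs; the gripper's body (75 mm by 180 mm) begins 59 mm behind the grasp point.
Start: joints at [-79.561, 28.126, 89.318, -0, 62.55, -6.05], TCP at [0.177, -0.599, 0.215] pointing down, gripper open.
Joint ranges: [-177.58, 177.58], [-47.91, 125.51], [2.72, 160], [-65.01, 245.01], [3.68, 167.84], [-153.87, 153.87]. Speed limits (degrees/s): [127.2, 127.2, 159.86, 180, 180, 180].

## Interface

Orientations are given as [roll, pitch, yaw] about the fixed x, y, z axes, in that order (R = Rz(yaw) Ry(pitch) Rx(roll)).
In Python, from bench import env gives the robot as it stands. The module is installed in compiled form; this text tells all that it offers. Calls block until the motion is done:
- env.move_pose(position, orientation): joint-space move of the TCP to a pose.
- env.move_linear(position, orientation=None, velocity=0.15, until_force=None): straight line of the TCP; orientation=None keeps the orientation; velocity is the mean speed in m/s. With until_force (N) it stops when the force on the tool has changed by that much, and returns True; else False.
- env.set_joints(angles): joint-space move.
- env.open() and env.close_gripper(): open the fingers fully, or close them until they stop; the grip force is fixed at half the most.
- env.pause(seconds).
- env.ik(position, orientation): joint angles nearest the present ones, or None.
- env.capture(name): name is "side" or "top"; returns a dict with "frame" (384x512x3 uint8, red, green, blue), "fx", "fy", "cx", "cy" (pixels), "world_from_camera" (4x4, takes a point from camera to world coordinates). Camera axes: x right, y up, looking along -z (the intrinsics and any distortion apply to the point x, -y, -z); pixel columns grow to the right and rows downward; lengths in m; the calibration is good to about 2 mm. A picture is of the moment at which its call begins. There is no depth.
A pose or a line that the arm cannot do raises env.IKError and nothing moves.
- env.close_job(): hands the job in; it is judged then, once.
Readings, each from a call of its own:
- env.get_clock(): time.
- env.get_joint_positions(): joint angles.
- env.get_qvel(): joint speeds.
- env.get_tau(): joint torques, N m.
- env.get_tcp_pos(): TCP position.
- env.get_ee_rot(): TCP orientation.
- env.get_force(): force on the tool from outside, world axes, zero at the start.
- env.get_torque(): the same for the moment, N m.
- env.get_opening(): finger opening in m.
- env.get_grip_force(): force on a finger pad.
Only numpy, scipy, OpenCV 4.12 (cv2) and the standard library are available. Lean on these libraries where they do the work, as an engineer would, in place of code of your own. Each camera call takes 0.05 s, during which the arm holds its last target. There are 200 camera calls.

## Working session

There is one attempt and no reset: what is moved stays moved. The work goes in short steps, each a Python script; the robot and the scene stay as the last script left them, time stands still between calls to the robot, and variables do not carry over. Pictures are saved under pics/ and viewed, at most 10 in all, crops included, and the job is handed in when it is done.

```bash
mkdir -p pics; python3 - <<'E'
from bench import env
import cv2
for n in("side","top"):
    c=env.capture(n); cv2.imwrite(f"pics/{n}0.png",c["frame"][:,:,::-1]); print(n,c["fx"],c["fy"],c["cx"],c["cy"],c["world_from_camera"].round(4).tolist(),[k for k in c])
print(env.get_clock(),env.get_ee_rot())
E
```

```text
side 401.2005400928056 401.2005400928056 248.67712016393205 190.16124245679686 [[0.4771, 0.7794, -0.4061, -0.1508], [-0.8789, 0.4227, -0.2212, -0.2554], [-0.0007, 0.4624, 0.8867, 1.5738], [0.0, 0.0, 0.0, 1.0]] ['frame', 'fx', 'fy', 'cx', 'cy', 'world_from_camera']
top 444.2706022605896 444.2706022605896 256.5555357197203 190.1313358599412 [[-0.4531, 0.7618, -0.4631, -0.3402], [-0.8914, -0.3829, 0.2423, 0.5752], [0.0073, 0.5226, 0.8526, 1.67], [0.0, 0.0, 0.0, 1.0]] ['frame', 'fx', 'fy', 'cx', 'cy', 'world_from_camera']
0.1 [-1.79942702e+02 -6.74098241e-03  1.64883779e+01]
```

View pics/top0.png

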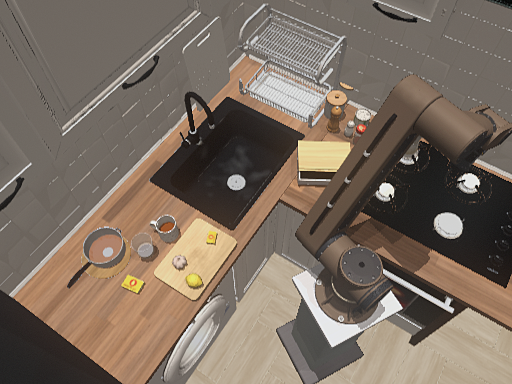

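View pics/side0.png

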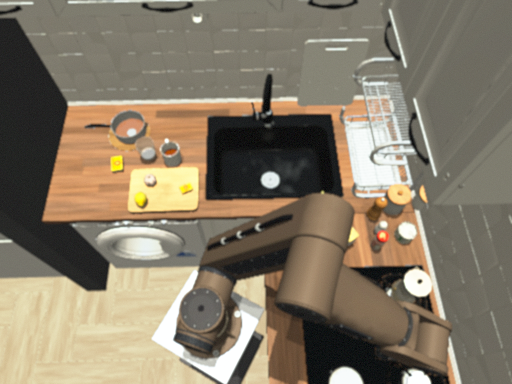

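The top view shows the box at about (322,163), with its lid at about (323,155). The small matchbox is on the board at (211,238), and the larger look-alike is off the board at (133,284). The side view is mostly blocked by the arm over the box, with the matchbox at (186,188).

```bash
cat > h.py <<'E'
from bench import env
import numpy as np, cv2
from scipy.spatial.transform import Rotation as R
def ray(c,uv):
    M=c["world_from_camera"]; d=np.array([(uv[0]-c["cx"])/c["fx"],-(uv[1]-c["cy"])/c["fy"],-1.0])
    return M[:3,3],M[:3,:3]@d
def plane(c,uv,z):
    o,d=ray(c,uv); return o+d*(z-o[2])/d[2]
def pix(c,p):
    M=c["world_from_camera"]; q=M[:3,:3].T@(np.asarray(p)-M[:3,3]); return np.array([c["cx"]-c["fx"]*q[0]/q[2],c["cy"]+c["fy"]*q[1]/q[2]])
def save(c,name,box=None,s=1):
    f=c["frame"]
    if box: x0,y0,x1,y1=box; f=f[y0:y1,x0:x1]
    cv2.imwrite("pics/"+name,cv2.resize(f,None,fx=s,fy=s,interpolation=cv2.INTER_CUBIC)[:,:,::-1])
E
python3 - <<'E'
from h import *
t=env.capture("top"); s=env.capture("side")
for uv in [(299,142),(350,143),(298,183)]: print('box',plane(t,uv,.088).round(3))
for c,uv in[(t,(211,238)),(s,(186,188))]: print('match',plane(c,uv,.037).round(3))
for uv in[(360,128),(349,130),(165,223)]: print(plane(t,uv,.09).round(3))
save(t,"t1.png",(195,130,375,265),4.4)
E
```

```text
box [ 0.659 -0.159  0.088]
box [ 0.552 -0.36   0.088]
box [ 0.472 -0.047  0.088]
match [0.427 0.378 0.037]
match [0.433 0.372 0.037]
[ 0.603 -0.448  0.09 ]
[ 0.615 -0.396  0.09 ]
[0.545 0.522 0.09 ]
```

View pics/t1.png

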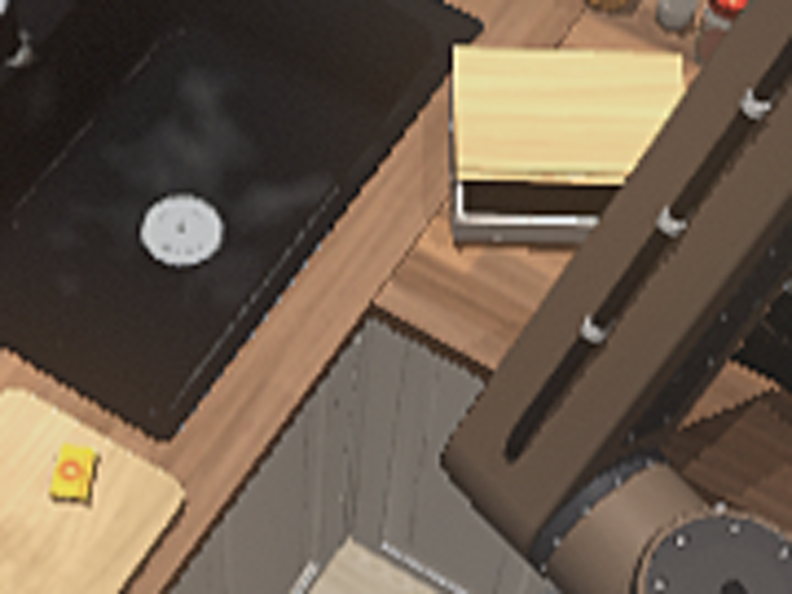

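The crop shows the lid at crop corners (453,45), (683,55) and (455,178), with the channel and front strip below it. The arm hides the front-right corner. The matchbox is at (72,473) in the crop. I'll measure the matchbox now, then swing the arm clear to see the safe.

```bash
python3 - <<'E'
from h import *
def mask(c,ctr,r=14):
    hsv=cv2.cvtColor(c["frame"],cv2.COLOR_RGB2HSV); x,y=ctr
    m=cv2.inRange(hsv,(18,190,110),(34,255,255)); z=np.zeros_like(m); z[y-r:y+r,x-r:x+r]=m[y-r:y+r,x-r:x+r]
    return cv2.morphologyEx(z,cv2.MORPH_CLOSE,np.ones((5,5)))
for n,ctr in(("top",(211,238)),("side",(186,188))):
    c=env.capture(n); m=mask(c,ctr)
    ys,xs=np.nonzero(m); P=np.array([plane(c,(x,y),.037)[:2] for x,y in zip(xs,ys)],dtype=np.float32)
    print(n,len(xs),P.mean(0),cv2.minAreaRect(P*1000))
q=list(env.get_joint_positions()); q[0]=45; env.set_joints(q)
t=env.capture("top"); save(t,"t2.png",(270,100,390,215),5); s=env.capture("side"); save(s,"s2.png",(270,160,430,280),5)
E
```

```text
<stdin>:9: RuntimeWarning: Mean of empty slice.
  ret = ret.dtype.type(ret / rcount)
Traceback (most recent call last):
cv2.error: OpenCV(4.12.0) /io/opencv/modules/imgproc/src/convhull.cpp:143: error: (-215:Assertion failed) total >= 0 && (depth == CV_32F || depth == CV_32S) in function 'convexHull'
```

```bash
cat >> h.py <<'E'
def mask(c,ctr,r=14,smin=165):
    hsv=cv2.cvtColor(np.ascontiguousarray(c["frame"]),cv2.COLOR_RGB2HSV); x,y=ctr
    m=cv2.inRange(hsv,(0,smin,90),(40,255,255)); z=np.zeros_like(m); z[y-r:y+r,x-r:x+r]=m[y-r:y+r,x-r:x+r]
    return cv2.morphologyEx(z,cv2.MORPH_CLOSE,np.ones((5,5)))
E
python3 - <<'E'
from h import *
for n,ctr in(("top",(211,238)),("side",(186,188))):
    c=env.capture(n); m=mask(c,ctr)
    hsv=cv2.cvtColor(np.ascontiguousarray(c["frame"]),cv2.COLOR_RGB2HSV); x,y=ctr
    print(hsv[y-8:y+9:2,x-8:x+9:2,1])
    ys,xs=np.nonzero(m); P=np.array([plane(c,(x,y),.037)[:2] for x,y in zip(xs,ys)],dtype=np.float32)
    if len(P): print(n,len(xs),P.mean(0),cv2.minAreaRect(P*1000))
q=list(env.get_joint_positions()); q[0]=45; env.set_joints(q)
t=env.capture("top"); save(t,"t2.png",(270,100,390,215),5); s=env.capture("side"); save(s,"s2.png",(270,160,430,280),5)
E
```

```text
[[ 79  74  77  93  88  83  79  88  66]
 [ 77  81  74 167 169 170 179  80  87]
 [ 81  78  80 171 172 164 174 112  90]
 [ 81  87 124 169 129 173 159  85  88]
 [ 88  85 160 178 168 171 160  85  87]
 [ 87  80 162 164 163 173 155  85  87]
 [ 85  81 175 165 165 170 130  85  88]
 [ 82  80  95  95  99  95 108  87  87]
 [ 81  86  80  88  86  85  84  89  85]]
top 77 [0.43094113 0.37579593] ((430.88531494140625, 375.7031555175781), (27.342153549194336, 48.029327392578125), 55.988037109375)
[[ 87  84  81  80  77  74  72  70  69]
 [ 78  79  78  79  82 100  97  74  72]
 [ 81  88 104 128 149 204 162  87  79]
 [ 92 142 192 193 197 246 217 114  81]
 [ 94 196 249 205 198 227 200 152  87]
 [ 80 139 239 237 222 194 166 129  90]
 [ 88 102 186 200 157 129 119  97  96]
 [ 87  88 124 120 104  93  91  89  93]
 [ 88  85  88  90  91  89  92  90  91]]
side 77 [0.43162748 0.3733136 ] ((431.93157958984375, 373.60723876953125), (35.61314392089844, 46.37897491455078), 55.02822494506836)
```

View pics/t2.png

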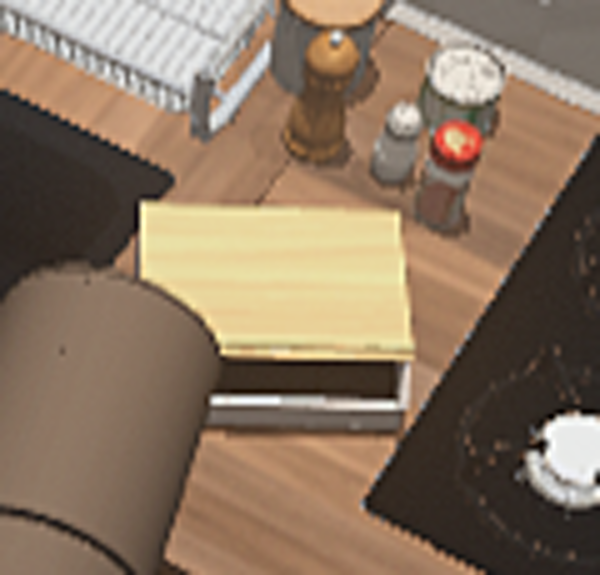

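View pics/s2.png

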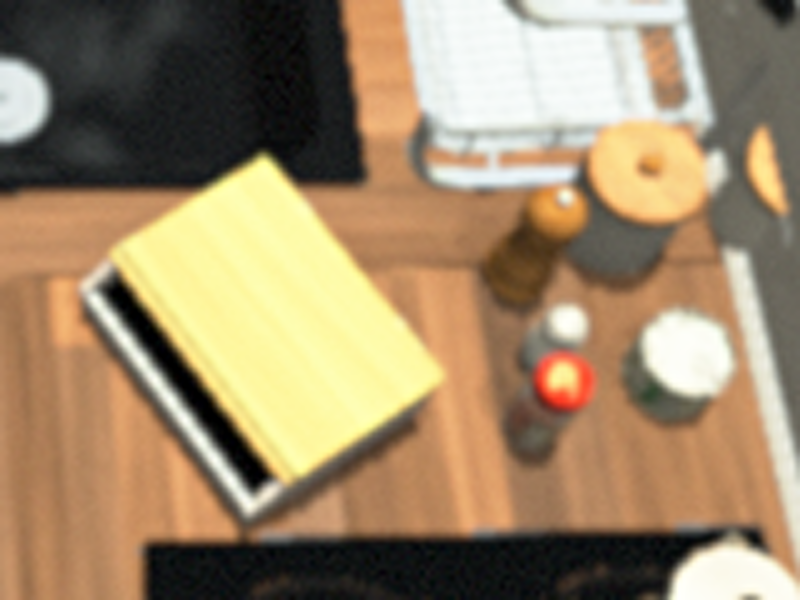

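In the side crop the lid-top corners are rear-left (265,153), rear-right (443,376), front-left (113,248) and front-right about (291,478). In the top crop, rear-left is (141,202), rear-right (401,211) and front-right (413,352). The front lip's outer corners are (82,289) and (248,520) in the side crop.

```bash
python3 - <<'E'
from h import *
t=env.capture("top"); s=env.capture("side")
up=lambda p,k,o:((p[0]+.5)/k-.5+o[0],(p[1]+.5)/k-.5+o[1])
def fit(n,c,k,o,pts):
    A=[];B=[]
    for b,p in pts:
        w=plane(c,up(p,k,o),b[2]); A.append(b[:2]); B.append(w[:2]); print(n,b,w.round(4))
    A=np.array(A);B=np.array(B); a=A-A.mean(0); d=B-B.mean(0)
    th=np.arctan2((a[:,0]*d[:,1]-a[:,1]*d[:,0]).sum(),(a*d).sum()); M=np.array([[np.cos(th),-np.sin(th)],[np.sin(th),np.cos(th)]])
    o=B.mean(0)-M@A.mean(0); print(n,o.round(4),np.degrees(th).round(2),'res',(B-(A@M.T+o)).round(4).tolist())
fit("side",s,5,(270,160),[((.088,.117,.088),(265,153)),((.088,-.117,.088),(443,376)),((-.071,.117,.088),(113,248)),((-.071,-.117,.088),(291,478))])
fit("top",t,5,(270,100),[((.088,.117,.088),(141,202)),((.088,-.117,.088),(401,211)),((-.071,-.117,.088),(413,352))])
print(env.get_clock())
E
```

```text
side (0.088, 0.117, 0.088) [ 0.6767 -0.1563  0.088 ]
side (0.088, -0.117, 0.088) [ 0.5612 -0.3596  0.088 ]
side (-0.071, 0.117, 0.088) [ 0.5374 -0.0825  0.088 ]
side (-0.071, -0.117, 0.088) [ 0.4267 -0.2874  0.088 ]
side [ 0.5431 -0.2173] -28.7 res [[0.0003, 0.0007], [-0.0029, 0.0026], [0.0004, -0.0019], [0.0022, -0.0015]]
top (0.088, 0.117, 0.088) [ 0.6713 -0.1596  0.088 ]
top (0.088, -0.117, 0.088) [ 0.5579 -0.3632  0.088 ]
top (-0.071, -0.117, 0.088) [ 0.4248 -0.2884  0.088 ]
top [ 0.5393 -0.2194] -28.71 res [[-0.0015, -0.0006], [-0.0024, 0.0011], [0.0039, -0.0005]]
4.3917
```

```bash
cat >> h.py <<'E'
TH=np.radians(-28.9); O=np.array([.541,-.218,0]); B=R.from_euler('z',TH).as_matrix()
W=lambda p:O+B@np.asarray(p,float)
inbox=lambda w:B.T@(np.asarray(w)-O)
def ori(z,y):  # tool axes in world
    z=np.array(z,float);y=np.array(y,float); return R.from_matrix(np.c_[np.cross(y,z),y,z]).as_euler('xyz',degrees=True)
S=np.array([.574,0,-.819]); S/=np.linalg.norm(S)
def best(pos,z,y):
    q0=np.array(env.get_joint_positions()); c=[]
    for k in(1,-1):
        o=ori(z,k*np.array(y,float)); q=env.ik(pos,o)
        if q is not None: c.append((np.abs(np.array(q)-q0).max(),list(o)))
    return min(c)[1]
def chan(y,h): return W(np.array([-.0657,y,.0442])-S*h)  # h: height above floor along slant
E
python3 - <<'E'
from h import *
t=env.capture("top")
print('garlic',plane(t,(180,263),.05).round(3),'rack',plane(t,(312,118),.05).round(3),'rack top front',plane(t,(340,55),.3).round(3))
env.close_gripper()
p=chan(.075,.12); o=best(p,B@S,B[:,1]); print(o)
env.move_pose(list(p),o); print(env.get_joint_positions(),env.get_clock())
env.move_linear(list(chan(.075,.008)),velocity=.1,until_force=8)
hit=env.move_linear(list(chan(.075,-.006)),velocity=.015,until_force=4)
x=inbox(env.get_tcp_pos()); print(hit,x.round(4),'h',-S@(x-[-.0657,0,.0442]),env.get_force().round(1),env.get_clock())
save(env.capture("side"),"s3.png",(270,120,430,280),3.7)
E
```

```text
garlic [0.377 0.53  0.05 ] rack [ 0.78  -0.303  0.05 ] rack top front [ 0.866 -0.466  0.3  ]
[np.float64(180.0), np.float64(35.02487327954136), np.float64(151.10000000000002)]
[-13.86510332  17.86037448 136.88000561 224.33236376  12.28717218
  58.69395105] 9.225
True [-0.0669  0.075   0.0461] h 0.0022358704781243123 [-2.9  0.8  6.4] 11.0167
```

View pics/s3.png

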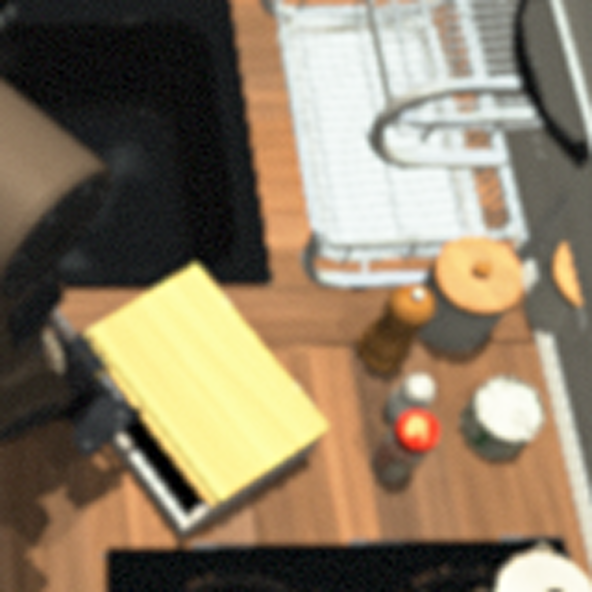

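The fingers are in the channel at its left end. The force points along the slant normal, so they're touching the floor, at h ≈ 2.2 mm. Next I'll feel along it.

```bash
python3 - <<'E'
from h import *
hh=lambda:-S@(inbox(env.get_tcp_pos())-[-.0657,0,.0442])
h0=hh(); y=None
for yy in(.028,.02,.01,0,-.01,-.02,-.028):
    env.move_linear(list(chan(env_y:=inbox(env.get_tcp_pos())[1],h0+.003)),velocity=.05)
    env.move_linear(list(chan(yy,h0+.003)),velocity=.06)
    hit=env.move_linear(list(chan(yy,h0-.007)),velocity=.02,until_force=4)
    print(yy,hit,round((hh()-h0)*1000,2),env.get_force().round(1))
    if hh()-h0<-.005: y=yy;break
if y is not None:
    hit=env.move_linear(list(chan(y,h0-.0185)),velocity=.012,until_force=14)
    print('press',hit,round((hh()-h0)*1000,2),env.get_force().round(1),env.get_clock())
    env.pause(1.2); 
    env.move_linear(list(chan(y,.13)),velocity=.15)
    save(env.capture("top"),"t4.png",(250,60,410,220),3.7); print(env.get_clock())
E
```

```text
0.028 True -0.4 [-2.6  1.4  7.8]
0.02 True -0.42 [-3.   1.1  8.2]
0.01 True -0.45 [-2.8  1.6  8.2]
0 True -0.43 [-2.7  1.9  6.7]
-0.01 False -7.04 [-0.5  0.1 -0.5]
press False -18.27 [-5.   1.8  8.8] 17.5167
19.8917
```

View pics/t4.png

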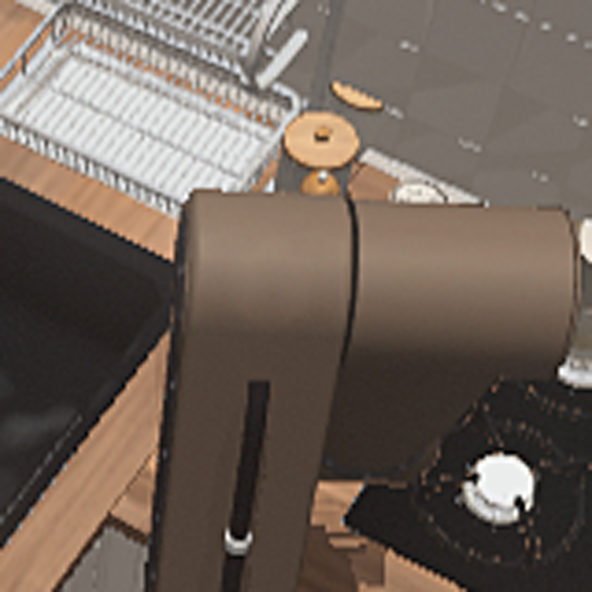

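The view is blocked by the arm, but the plate was pressed about 8 mm (18.3 mm below the floor). Next I'll fetch the matchbox and check the lid along the way.

```bash
python3 - <<'E'
from h import *
p=np.array([.431,.3745,.13]); a=np.radians(55.5); y=[np.cos(a),np.sin(a),0]
try: env.move_linear(list(env.get_tcp_pos()+[-.02,.03,.08]),velocity=.2)
except env.IKError as e: print(e)
o=best(p,[0,0,-1],y); print(o)
env.move_pose(list(p),o); print(env.get_joint_positions().round(1),env.get_clock())
env.open()
s=env.capture("side"); save(s,"s5.png",(100,100,440,280),2.3)
E
```

```text
the arm cannot follow that straight line within its joint ranges
[np.float64(180.0), np.float64(0.0), np.float64(145.5)]
[ 34.3  29.5 102.2   0.   48.3 -21.1] 22.4917
```

View pics/s5.png

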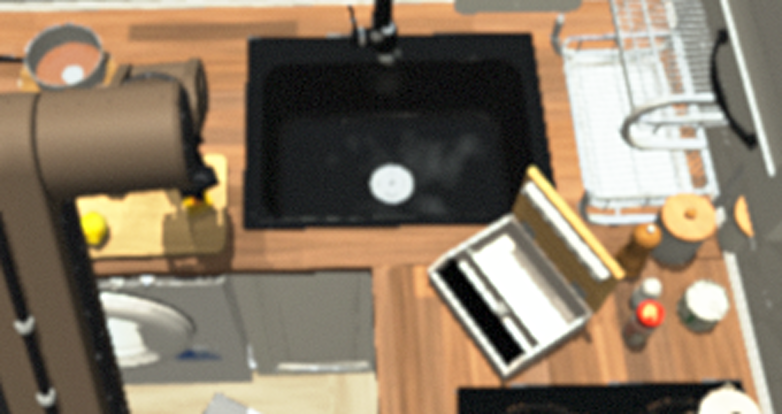

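The lid is upright and the inside of the box is open. The gripper is above the matchbox. Now the grasp.

```bash
python3 - <<'E'
from h import *
s=env.capture("side")
for n,uv in(("mill",(371,218)),("spice",(376,250)),("salt",(375.5,233))): print(n,inbox(plane(s,uv,0)).round(3))
hit=env.move_linear([.431,.3745,.026],velocity=.08,until_force=6)
print(hit,env.get_tcp_pos().round(4),env.get_force().round(1))
env.close_gripper(); print('open',env.get_opening(),env.get_grip_force(),env.get_clock())
env.move_linear([.431,.3745,.20],velocity=.2); print(env.get_opening())
p=W([.030,0,.19]); o=best(p,[0,0,-1],B[:,1]); print(o,env.ik(list(p),o))
env.move_pose(list(p),o); print(env.get_opening(),env.get_clock(),env.get_tcp_pos().round(4))
E
```

```text
mill [ 0.221 -0.069  0.   ]
spice [ 0.145 -0.19   0.   ]
salt [ 0.192 -0.132  0.   ]
False [0.4312 0.3746 0.0265] [-0.1 -0.3 -0.1]
open 0.03607274249945534 30.00002771615982 26.5333
0.03594054008199126
[np.float64(180.0), np.float64(0.0), np.float64(151.10000000000002)] [-28.45757269  28.56709696  92.70608959   0.          58.72681345
 -89.55757269]
0.03615326277510774 29.775 [ 0.5675 -0.2317  0.19  ]
```

```bash
python3 - <<'E'
from h import *
env.move_linear(list(W([.022,0,.19])),velocity=.1)
hit=env.move_linear(list(W([.022,0,.045])),velocity=.12,until_force=8); print(hit,env.get_force().round(1))
if not hit:
    hit=env.move_linear(list(W([.022,0,.017])),velocity=.03,until_force=4)
    print(hit,inbox(env.get_tcp_pos()).round(4),env.get_force().round(1))
    env.open(); env.pause(.4)
    env.move_linear(list(W([.022,0,.30])),velocity=.2)
    print(env.get_opening(),env.get_clock())
    env.close_gripper()
    p=W([.145,.035,.30])
    try:
        env.move_linear(list(p),velocity=.15)
    except env.IKError as e: print(e)
    print(inbox(env.get_tcp_pos()).round(3),env.get_clock())
    save(env.capture("side"),"s6.png",(270,120,430,280),3.7)
E
```

```text
False [ 0.5  0.5 -0.1]
True [ 0.0218 -0.      0.0201] [ 0.6 -0.7  3.1]
0.09514905562371377 35.1833
[0.145 0.035 0.3  ] 37.7
```

View pics/s6.png

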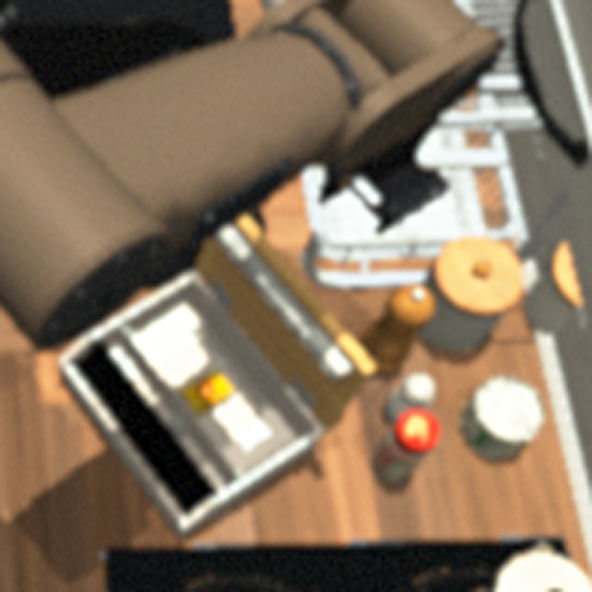

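The matchbox lies flat inside the box at about (210,390) in the crop, and the tool is clear behind the upright lid. Now I'll swing the lid shut along its arc.

```bash
python3 - <<'E'
from h import *
def P(th,r=.14,y=.02): return W([.088-r*np.cos(th)+.012*np.sin(th)+.011, y, .076+r*np.sin(th)+.012*np.cos(th)])
env.move_linear(list(W([.145,.02,.30])),velocity=.15)
if env.move_linear(list(W([.145,.02,.19])),velocity=.15,until_force=10): raise SystemExit('hit %s'%env.get_tcp_pos())
ok=True
env.move_linear(list(W([.128,.02,.20])),velocity=.1,until_force=15)
for th in np.arange(1.5,.11,-.1):
    hit=env.move_linear(list(P(th)),velocity=.09,until_force=25); f=env.get_force()
    print(round(th,1),hit,inbox(env.get_tcp_pos()).round(3),(B.T@f).round(1))
    if hit: ok=False;break
if ok:
    e=inbox(P(0)); e[2]=.078
    hit=env.move_linear(list(W(e)),velocity=.03,until_force=28)
    print('press',hit,inbox(env.get_tcp_pos()).round(4),(B.T@env.get_force()).round(1),env.get_clock())
E
```

```text
1.5 False [0.101 0.02  0.217] [ 0.3 -0.9  0.6]
1.4 False [0.087 0.02  0.216] [ 0.7  0.5 -0.2]
1.3 False [0.073 0.02  0.214] [ 2.6 -1.2  0.3]
1.2 False [0.06  0.02  0.211] [1.3 0.2 0.3]
1.1 False [0.046 0.02  0.206] [1.6 0.3 0.2]
1.0 False [0.034 0.02  0.2  ] [ 1.3 -0.5  0.4]
0.9 False [0.022 0.02  0.193] [1.4 0.1 1.5]
0.8 False [0.01  0.02  0.185] [ 1.4 -0.   0.7]
0.7 False [-0.     0.02   0.175] [1.5 0.5 1.3]
0.6 False [-0.01   0.02   0.165] [1.1 0.1 2.4]
0.5 False [-0.018  0.02   0.154] [0.3 0.5 1.8]
0.4 False [-0.025  0.02   0.142] [-1.2 -0.8  2.7]
0.3 False [-0.031  0.02   0.129] [-0.2  0.4  2.2]
0.2 False [-0.036  0.02   0.116] [-2.   0.3  2.5]
press True [-0.0395  0.02    0.0865] [-6.4 -1.4 24.8] 44.7083
```

```bash
python3 - <<'E'
from h import *
env.move_linear(list(env.get_tcp_pos()+[0,0,.02]),velocity=.05); print(env.get_force().round(1))
env.move_linear(list(env.get_tcp_pos()+[0,0,.15]),velocity=.2); env.pause(.5); print(env.get_force().round(1))
q=list(env.get_joint_positions()); q[0]=45; env.set_joints(q)
save(env.capture("side"),"s7.png",(270,120,430,280),3.7); print(env.get_clock())
E
```

```text
[ 0.1 -0.4 -0.2]
[ 0.   0.3 -0. ]
49.0
```

View pics/s7.png

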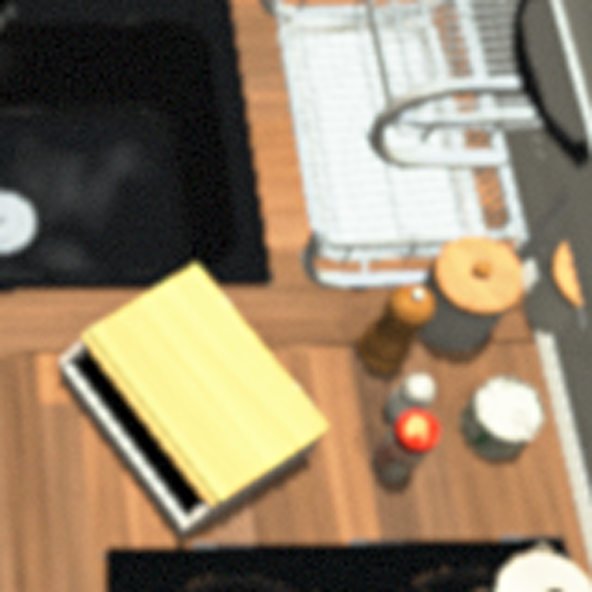

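The lid is shut and has stayed shut, sitting where it did at the start. The jars haven't moved, and the arm is clear.

```bash
python3 -c "
from bench import env
print(env.close_job())"
```

```text
the job is handed in; nothing more can be done
None
```

The job is handed in, though no verdict came back: the small matchbox was set down flat in the child-safe box, and the lid is shut and stayed shut after the arm moved clear.

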